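Gather the locating buttons in the marked corner of the tote

TASK

Pinch the small blue tote gently by its white handle bar (the thin bar must not be squeezed with a grip of more than 30 N), lift it level until it is well clear of the bench, then tilt it about 35 degrees so that its orange-marked corner is lowest and all four loose metal buttons slide onto the orange square there. Move the buttons only by tilting, never with the fingers, spill none, and leave the other things on the bench alone. Finish still holding the tote up in the air, tilted and still, with the buttons gathered in that corner.

Things in the scene. Friction and masses are not known exactly. Their poses are not given: they have to be found in the camera images.
- tote: small open blue plastic tote standing on the bench: 170 mm (its x) by 130 mm (its y), 148 mm over the handle uprights, 45 mm tall, walls and floor 4 mm, about 0.2 kg (varies by a third) plus the buttons. Origin: centre of the underside; z points up out of the tote. Its inner corner at -x, +y is marked orange
- tote_handle (a point): centre of the tote's white handle bar, 100 mm above the underside; axes as the tote's. The bar runs along y over the middle, 130 mm clear between its two uprights (26 mm wide, at the long walls); it is 16 mm thick along x, so it is pinched along x from above, and 26 mm tall, its top 113 mm above the underside
- tote_corner (a point): the inner floor corner of the tote that is marked orange: at x -81, y +61, z +4 mm in the tote's frame. The orange square on the floor reaches from here 62 mm along the tote's +x and 62 mm along its -y; the rims there have orange strips too
- button0: steel locating button lying loose in the tote: a flat round disc, 20 mm across, 12 mm tall, 30 g; origin at the centre of its underside. It slides easily (friction on the tote about 0.12): some 8 degrees starts it, but 20 degrees or more is needed to slide along a wall into the corner
- button1: brass locating button lying loose in the tote: a flat round disc, 20 mm across, 12 mm tall, 30 g; origin at the centre of its underside. It slides easily (friction on the tote about 0.12): some 8 degrees starts it, but 20 degrees or more is needed to slide along a wall into the corner
- button2: steel locating button lying loose in the tote: a flat round disc, 20 mm across, 12 mm tall, 30 g; origin at the centre of its underside. It slides easily (friction on the tote about 0.12): some 8 degrees starts it, but 20 degrees or more is needed to slide along a wall into the corner
- button3: brass locating button lying loose in the tote: a flat round disc, 20 mm across, 12 mm tall, 30 g; origin at the centre of its underside. It slides easily (friction on the tote about 0.12): some 8 degrees starts it, but 20 degrees or more is needed to slide along a wall into the corner
- turntable: bystander: green turntable, 176 mm across, with an aluminium ring and a cream vase master on it, 144 mm tall in all; origin under its centre
- ring_vase: bystander: aluminium casting ring, 100 mm across, with a cream vase master, 110 mm tall; origin under its centre
- ring_bowl: bystander: aluminium casting ring, 116 mm across, with a low cream master, 72 mm tall; origin under its centre
- mix_cup: bystander: white mixing cup, 60 mm across, 60 mm tall; origin under its centre
- bottle: bystander: clear bottle with a blue cap, 52 mm across, 130 mm tall; origin under its centre
- brush: bystander: flat brush about 200 mm long lying on the bench; origin under its middle
- jar: bystander: off-white jar, 70 mm across, 80 mm tall; origin under its centre
Things that resemble listed ones, but are neither listed nor needed, are in the scene too. Several things look just like the tote: the one meant starts nearest to the robot's base.

How it is judged (in metres and radians):
On the way:
1. the tote is lifted level (within 14 degrees) with its underside at least 50 mm above the bench (height (world z) of tote above 0.05 m and height (world z) of tote_corner above 0.04 m and angle between tote's own z axis and vertical below 0.25 rad and contact force between the fingers and tote above 0.5 N), for 0.1 s.
At the end, for the whole second after the job is handed in: the fingers hold the tote in the air, touching nothing else, its marked corner at least 30 mm above the bench, tilted 24 to 50 degrees and still, and the centres of all four buttons lie at rest on the orange square in the marked corner (angle between tote's own z axis and vertical between 0.42 and 0.87 rad and height (world z) of tote_corner above 0.03 m and height (world z) of tote above 0.07 m and contact force between the fingers and tote above 0.5 N and linear speed of tote below 0.03 m/s and angular speed of tote below 0.15 rad/s and x of each of button0, button1, button2, button3 in the frame of tote below -0.019 m and y of each of button0, button1, button2, button3 in the frame of tote above -0.001 m and z of button0 in the frame of tote between 0 and 0.045 m and z of button1 in the frame of tote between 0 and 0.045 m and z of button2 in the frame of tote between 0 and 0.045 m and z of button3 in the frame of tote between 0 and 0.045 m and linear speed of each of button0, button1, button2, button3 below 0.04 m/s and contact force between tote and turntable below 0.3 N and contact force between tote and ring_vase below 0.3 N and contact force between tote and ring_bowl below 0.3 N and contact force between tote and mix_cup below 0.3 N and contact force between tote and bottle below 0.3 N and contact force between tote and brush below 0.3 N and contact force between tote and jar below 0.3 N); the arm keeps its last pose, push and grip.
It fails at once if the tote squeezed or pushed by the fingers with more than 33 N a finger (66 N both together) (contact force between the fingers and tote above 66 N).
It fails at once if a button touched by the gripper (contact force between the fingers and button0 above 0.3 N or contact force between the fingers and button1 above 0.3 N or contact force between the fingers and button2 above 0.3 N or contact force between the fingers and button3 above 0.3 N).
It fails at once if a button spilled out of the tote (z of any of button0, button1, button2, button3 in the frame of tote above 0.05 m or z of any of button0, button1, button2, button3 in the frame of tote below -0.01 m).
It fails at once if another thing on the bench moved by more than 30 mm (distance of any of turntable, ring_vase, ring_bowl, mix_cup, bottle, brush, jar from where it was at the start of the episode above 0.03 m).
It also fails if it takes over 37 s, if anything falls off the work surface, if the arm or the gripper's body presses on something with over 40 N, if the wrist force passes 120 N, or if a joint passes its speed limit or range.

ROBOT

A 6-joint arm with a two-finger parallel gripper is mounted at the origin on the work surface. World frame = base frame: x ahead of the robot, y to its left, z up, the work surface at z = 0. Lengths are in mm, angles in rad, forces in N, time in s.
With the tool pointing down it reaches from about 350 to 950 mm from the base axis. Payload 17.4 kg.
Tool frame: the origin (TCP) lies at the very end of the fingers, on their centre line; the grasp point (between the pads) lies 19 mm behind it; z points along the fingers, y is the direction in which the jaws open and shut (so a half turn about z gives the same grasp; the last joint's range is limited). The gripper opens to 93 mm and grips with 3 to 60 N. Pads are 15 mm wide; open, the fingers measure 128 mm over their backs; the gripper's body (75 mm by 188 mm) begins 65 mm behind the grasp point.
Start: joints at [-1.281, 0.116, 1.442, -0, 1.584, -0.038], TCP at [217.314, -639.067, 218.646] pointing down, gripper open.
Joint ranges: [-2.83, 2.83], [-0.83, 2.19], [0.07, 2.5], [-1.14, 4.28], [0.01, 3], [-2.97, 2.97]. Speed limits (rad/s): [1.89, 1.89, 2.22, 3.14, 3.14, 3.14].

INTERFACE

Orientations are given as a rotation vector (axis times angle).
In Python, from cell import bot gives the robot as it stands.
- The arm moves only by the shell command python3 -m inch 'ROWS'. ROWS is JSON, a list of rows, each an object with "slide": the shift along the tool's x, y, z in mm, a list of three; "dr": the turn, a rotation vector about the tool's x, y, z in rad, a list of three; "gripper": the finger opening in mm, from 0 to 93. A call has 1 to 8 rows; each row shifts and turns the commanded pose from where the row before left it, along the tool's axes as they then stand; what a row does not reach is not made up. A row lasts 1/8 s, in which the tool goes at most 62.5 mm and 10.7 degrees, less where a joint would pass 70% of its speed; a pose out of reach is approached as far as the arm can. A call with a gripper value outside its range is refused whole. The fingers move at their own pace and stop on an object; the grip force is fixed at half the most. Time passes only in rows, so rows that do not move let the fingers close. It gives the time, the measured TCP pose, the force and the opening at its end, in the units of the state.
- bot.read_state(): the state, without advancing time (a new reading comes with each control period).
- bot.snapshot(name): name is "scene" or "top" or "wrist"; returns (picture, depth): 480x640x3 uint8, blue, green, red; 480x640 float32, mm along the optical axis (not along the pixel's ray), 0 where there is no reading.
- bot.calibration(name): a dict with "fx", "fy", "cx", "cy" (pixels), "position" and "attitude" of the camera in the world. Camera axes: x right, y down, z forward; pixel columns grow to the right and rows downward; lengths in mm; the calibration is good to about 2 mm. A picture is of the moment at which its call begins: read the wrist's pose just before it. calibration takes no time and is no camera call; for the wrist camera it gives the pose at the moment of the call.
- bot.close_job(): hands the job in, once; it reports no verdict.
The state is a dict: "t": time; "joint_pos": joint angles; "qvel": joint speeds; "joint_torque": joint torques, N m; "ee_pos": TCP position; "tcp_rot": TCP orientation; "wrist_force": force on the tool from outside, world axes, zero at the start; "moment": the same for the moment, N m; "gripper_width": finger opening in mm.
Only numpy, scipy, OpenCV 4.12 (cv2) and the standard library are available. Lean on these libraries where they do the work, as an engineer would, in place of code of your own. Each camera call takes 0.05 s, during which the arm holds its last target.

## Working session

There is one attempt and no reset: what is moved stays moved. The work goes in short steps, Python scripts to look and compute and a shell command to move; the robot and the scene stay as the last step left them, time stands still between calls to the robot, and variables do not carry over. Pictures are saved under pics/ and viewed, and the job is handed in when it is done.

```bash
ls; mkdir -p pics; python3 - <<'E'
from cell import bot
import cv2
s=bot.read_state(); print(s)
for n in("scene","top"):
    p,d=bot.snapshot(n); cv2.imwrite(f"pics/{n}0.png",p)
    import numpy as np; np.save(f"pics/{n}0.npy",d); print(n,bot.calibration(n))
E
```

```text
pics
{'t': 0.0, 'joint_pos': array([-1.28083067e+00,  1.16503389e-01,  1.44223942e+00, -1.89895465e-05,
        1.58398412e+00, -3.78050295e-02]), 'qvel': array([ 0.00064881,  0.00074704,  0.00104603, -0.00056062, -0.00108857,
        0.00025906]), 'joint_torque': array([-3.13613955e-04, -7.21269464e+01, -6.22609949e+01,  7.79772783e-02,
        2.38414819e-02, -1.32029681e-04]), 'ee_pos': array([ 217.23355552, -638.88861978,  217.90948467]), 'tcp_rot': array([-3.09839012e+00, -5.12375787e-01,  2.53544350e-04]), 'wrist_force': array([-0.92359101,  0.37920388, -0.29726295]), 'moment': array([-0.01504261,  0.02645826,  0.02380617]), 'gripper_width': 92.96663137782456}
scene {'fx': 488.32906261860455, 'fy': 488.32906261860455, 'cx': 321.09235072943613, 'cy': 240.73474551091599, 'position': array([1108.2561225 ,  720.81730058,  905.13354472]), 'attitude': array([-0.82642341, -2.53653726,  1.11403596])}
top {'fx': 507.6843652039273, 'fy': 507.6843652039273, 'cx': 323.11294304353976, 'cy': 232.12376681617914, 'position': array([ 474.83719616,   19.87082457, 1394.00754589]), 'attitude': array([-2.14997016,  2.19264494, -0.08772812])}
```

View pics/scene0.png

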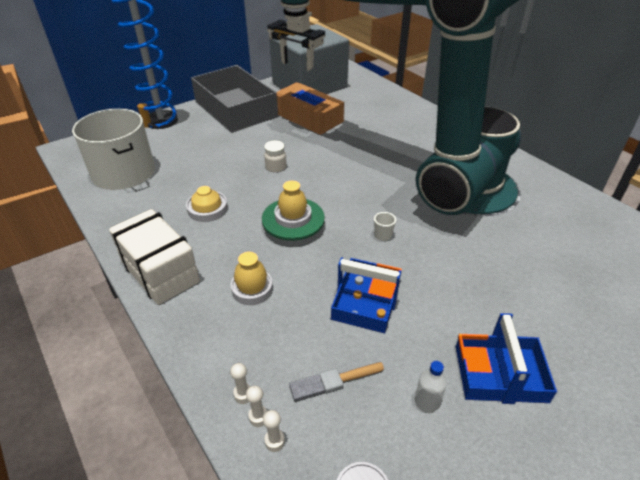

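View pics/top0.png

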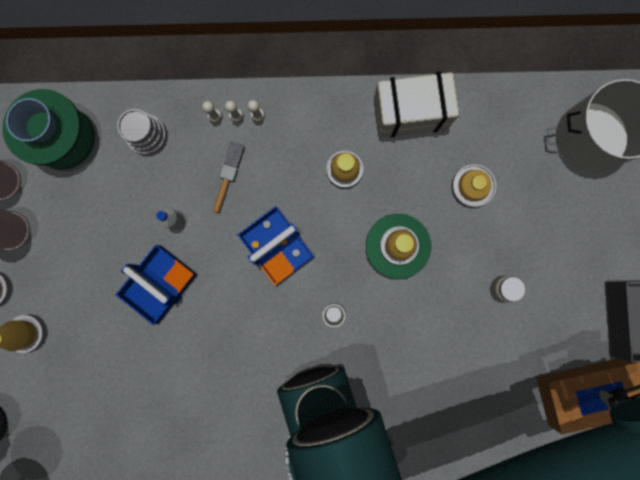

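The tote with buttons is at pixel (277,245) in the top picture and is nearest the base. The empty look-alike is at (157,285). Next I measure the bar and the orange patch.

```bash
cat > h.py <<'E'
import numpy as np, cv2
from scipy.spatial.transform import Rotation as R
def world(d,c,mask=None):
    v,u=np.nonzero((d>0) if mask is None else (mask&(d>0)))
    z=d[v,u]
    P=np.c_[(u-c['cx'])/c['fx']*z,(v-c['cy'])/c['fy']*z,z]
    return R.from_rotvec(c['attitude']).apply(P)+c['position'],u,v
E
python3 - <<'E'
from cell import bot
from h import *
for n,(x0,x1,y0,y1) in dict(top=(230,325,200,295),scene=(320,410,250,335)).items():
    p=cv2.imread(f"pics/{n}0.png"); d=np.load(f"pics/{n}0.npy"); c=bot.calibration(n)
    hsv=cv2.cvtColor(p,cv2.COLOR_BGR2HSV)
    roi=np.zeros(d.shape,bool); roi[y0:y1,x0:x1]=1
    blue=roi&(hsv[...,0]>100)&(hsv[...,0]<130)&(hsv[...,1]>150)
    org=roi&(hsv[...,0]<15)&(hsv[...,1]>180)&(hsv[...,2]>150)
    wht=roi&(hsv[...,1]<60)&(hsv[...,2]>150)
    for nm,m in(("blue",blue),("org",org),("wht",wht)):
        P,u,v=world(d,c,m)
        print(n,nm,len(P),P.mean(0).round(1),np.percentile(P,[2,50,98],axis=0).round(0).tolist())
    P,u,v=world(d,c,wht); k=P[:,2]>95; P=P[k]; top=P[P[:,2]>108] if n=='scene' else P
    r=cv2.minAreaRect(P[:,:2].astype(np.float32)); print("bar",len(P),r, cv2.boxPoints(r).round(0).tolist())
    P,u,v=world(d,c,blue|org|wht);P=P[P[:,2]>8]; print("all",cv2.minAreaRect(P[:,:2].astype(np.float32)))
    P,u,v=world(d,c,roi); b=P[np.abs(P[:,2])<15]; print("bench z",np.median(b[:,2]))
p=cv2.imread("pics/top0.png")[195:300,225:330]; cv2.imwrite("pics/crop0.png",cv2.resize(p,None,fx=5,fy=5,interpolation=cv2.INTER_CUBIC))
E
```

```text
top blue 1772 [583.9 162.4  10.5] [[514.0, 74.0, -3.0], [587.0, 165.0, 4.0], [657.0, 248.0, 48.0]]
top org 459 [505.2 154.5   5.8] [[471.0, 123.0, -1.0], [506.0, 154.0, 4.0], [539.0, 187.0, 44.0]]
top wht 287 [564.6 158.6 100.5] [[527.0, 106.0, 1.0], [563.0, 159.0, 112.0], [605.0, 213.0, 117.0]]
bar 255 ((564.133056640625, 160.31924438476562), (13.30721378326416, 132.06219482421875), 36.08833312988281) [[520.0, 210.0], [598.0, 103.0], [608.0, 111.0], [531.0, 218.0]]
all ((563.7810668945312, 159.24856567382812), (169.87716674804688, 139.99061584472656), 35.37928771972656)
bench z 0.4071893702232501
scene blue 2207 [592.4 170.6  18.6] [[523.0, 84.0, 2.0], [595.0, 172.0, 7.0], [664.0, 255.0, 71.0]]
scene org 378 [507.8 155.4   9.5] [[471.0, 124.0, 2.0], [509.0, 156.0, 6.0], [539.0, 185.0, 46.0]]
scene wht 3874 [546.6 130.   12.1] [[387.0, -22.0, -3.0], [551.0, 127.0, 1.0], [694.0, 276.0, 115.0]]
bar 379 ((561.4964599609375, 160.91619873046875), (22.577571868896484, 137.75924682617188), 36.1432991027832) [[512.0, 210.0], [593.0, 99.0], [611.0, 112.0], [530.0, 223.0]]
all ((537.1638793945312, 142.33628845214844), (239.55905151367188, 139.74990844726562), 35.320350646972656)
bench z 2.1232213846340073
```

View pics/crop0.png

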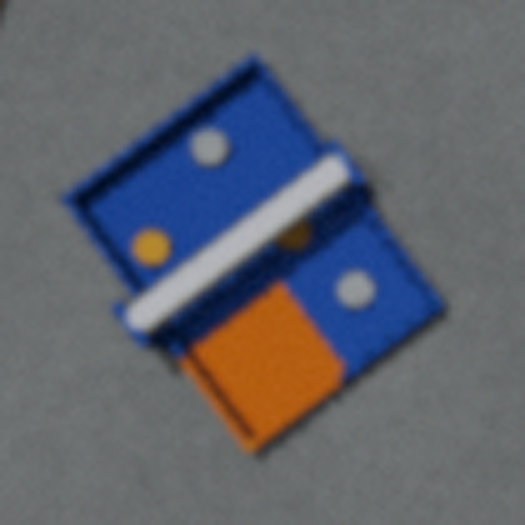

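Tote: bar centre at about (564,160), yaw about 36°. The orange patch comes out at tote (-50,+31), as it should. The bar top reads 112 mm, and bench z is 0.4 mm. I'll move over to it, raising a little on the way.

```bash
python3 -m inch '[{"slide":[35,-36,-20],"dr":[0,0,0],"gripper":93},{"slide":[37,-40,-20],"dr":[0,0,0],"gripper":93},{"slide":[37,-40,-10],"dr":[0,0,0],"gripper":93},{"slide":[37,-40,0],"dr":[0,0,0],"gripper":93},{"slide":[37,-40,0],"dr":[0,0,0],"gripper":93},{"slide":[37,-40,0],"dr":[0,0,0],"gripper":93},{"slide":[37,-40,0],"dr":[0,0,0],"gripper":93},{"slide":[37,-40,0],"dr":[0,0,0],"gripper":93}]'
python3 -m inch '[{"slide":[37,-40,0],"dr":[0,0,0],"gripper":93},{"slide":[37,-40,0],"dr":[0,0,0],"gripper":93},{"slide":[37,-40,0],"dr":[0,0,0],"gripper":93},{"slide":[37,-40,0],"dr":[0,0,0],"gripper":93},{"slide":[37,-40,0],"dr":[0,0,0],"gripper":93},{"slide":[37,-40,0],"dr":[0,0,0],"gripper":93},{"slide":[37,-40,0],"dr":[0,0,0],"gripper":93},{"slide":[37,-40,0],"dr":[0,0,0],"gripper":93}]'
```

```text
t: 1.1
ee_pos: [394.2, -243.5, 268.5]
tcp_rot: [-3.1, -0.512, -0.0]
wrist_force: [0.2, -1.3, -0.1]
gripper_width: 93.1
t: 2.1
ee_pos: [571.5, 154.9, 268.4]
tcp_rot: [3.099, 0.513, -0.0]
wrist_force: [1.2, -0.1, -0.2]
gripper_width: 92.8
```

```bash
python3 -m inch '[{"slide":[0,0,0],"dr":[0,0,-0.18],"gripper":93},{"slide":[0,0,0],"dr":[0,0,-0.18],"gripper":93},{"slide":[0,0,0],"dr":[0,0,-0.18],"gripper":93},{"slide":[0,0,0],"dr":[0,0,-0.18],"gripper":93},{"slide":[0,0,0],"dr":[0,0,-0.18],"gripper":93},{"slide":[0,0,0],"dr":[0,0,-0.18],"gripper":93},{"slide":[0,0,0],"dr":[0,0,-0.18],"gripper":93},{"slide":[0,0,0],"dr":[0,0,-0.18],"gripper":93}]'
python3 -m inch '[{"slide":[0,0,0],"dr":[0,0,-0.18],"gripper":93},{"slide":[0,0,0],"dr":[0,0,-0.18],"gripper":93},{"slide":[0,0,0],"dr":[0,0,0],"gripper":93}]'
cat >> h.py <<'E'
def togo(bot,xyz,yaw):
    s=bot.read_state(); M=R.from_rotvec(s['tcp_rot'])
    print("t",s['t'],"pos",s['ee_pos'].round(1),"q",s['joint_pos'].round(2),"F",s['wrist_force'].round(1),"w",round(s['gripper_width'],1))
    print("axes\n",M.as_matrix().round(3))
    y=np.array([np.cos(yaw),np.sin(yaw),0]);z=np.array([0,0,-1.]);x=np.cross(y,z)
    print("slide",M.inv().apply(np.array(xyz)-s['ee_pos']).round(1),"dr",(M.inv()*R.from_matrix(np.c_[x,y,z])).as_rotvec().round(3))
E
python3 - <<'E'
from cell import bot
from h import *
togo(bot,[564,160,250],np.radians(36))
p,d=bot.snapshot("wrist"); cv2.imwrite("pics/w1.png",p); np.save("pics/w1.npy",d)
E
```

```text
t: 3.1
ee_pos: [571.0, 153.0, 268.3]
tcp_rot: [-1.985, -2.435, 0.001]
wrist_force: [-0.6, -0.6, -0.1]
gripper_width: 92.8
t: 3.48
ee_pos: [571.0, 153.0, 268.3]
tcp_rot: [-1.526, -2.745, 0.001]
wrist_force: [0.4, -0.1, -0.0]
gripper_width: 93.2
t 3.475 pos [571.  153.  268.3] q [ 0.22 -0.07  1.56  0.    1.66 -0.34] F [ 0.4 -0.1 -0. ] w 93.2
axes
 [[-0.528  0.849 -0.001]
 [ 0.849  0.528 -0.   ]
 [ 0.    -0.    -1.   ]]
slide [ 9.6 -2.3 18.4] dr [-0.    -0.    -0.072]
```

View pics/w1.png

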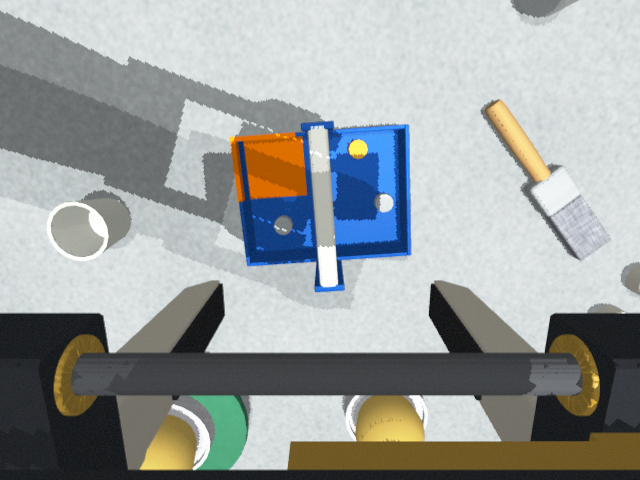

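The wrist view shows the tote with its bar running from (318,130) to (328,285). The orange corner is at (240,138), and the bar is between the fingers in the jaw direction. I'll refine the pose from this depth image.

```bash
python3 - <<'E'
from cell import bot
from h import *
d=np.load("pics/w1.npy"); c=bot.calibration("wrist")
roi=np.zeros(d.shape,bool); roi[100:310,220:430]=1
P,u,v=world(d,c,roi); k=(P[:,2]>106)&(P[:,2]<125)
r=cv2.minAreaRect(P[k,:2].astype(np.float32)); print("bar",k.sum(),np.median(P[k,2]),r,P[k].mean(0))
q=P[k,:2]; U,S,V=np.linalg.svd(q-q.mean(0),full_matrices=False); print("dir",V[0],np.degrees(np.arctan2(V[0][1],V[0][0])))
togo(bot,[564,160,81],np.radians(36))
E
```

```text
bar 3474 112.55794218656365 ((562.9329223632812, 160.91346740722656), (25.402450561523438, 142.04396057128906), 35.89900207519531) [560.60901903 164.03591902 112.43274605]
dir [ 0.58487402 -0.81112415] -54.20590971174974
t 3.525 pos [571.1 153.  268.4] q [ 0.22 -0.07  1.56  0.    1.66 -0.33] F [ 0.  -0.1 -0.1] w 93.2
axes
 [[-0.525  0.851 -0.   ]
 [ 0.851  0.525 -0.   ]
 [ 0.    -0.    -1.   ]]
slide [  9.6  -2.3 187.4] dr [-0.    -0.    -0.075]
```

```bash
python3 -m inch '[{"slide":[10,-2,30],"dr":[0,0,-0.075],"gripper":93},{"slide":[0,0,35],"dr":[0,0,0],"gripper":93},{"slide":[0,0,35],"dr":[0,0,0],"gripper":93},{"slide":[0,0,20],"dr":[0,0,0],"gripper":93},{"slide":[0,0,0],"dr":[0,0,0],"gripper":93}]'; python3 - <<'E'
from cell import bot
from h import *
togo(bot,[563.5,160.5,80],np.radians(35.9))
p,d=bot.snapshot("wrist"); cv2.imwrite("pics/w2.png",p)
E
```

```text
t: 4.15
ee_pos: [563.8, 160.3, 147.7]
tcp_rot: [-1.423, -2.799, 0.002]
wrist_force: [0.9, -0.6, 0.5]
gripper_width: 92.9
t 4.15 pos [563.8 160.3 147.7] q [ 0.23 -0.05  1.72 -0.    1.47 -0.4 ] F [ 0.9 -0.6  0.5] w 92.9
axes
 [[-0.589  0.808 -0.002]
 [ 0.808  0.589 -0.   ]
 [ 0.001 -0.002 -1.   ]]
slide [ 0.2  0.  67.7] dr [-0.002 -0.001  0.004]
```

View pics/w2.png

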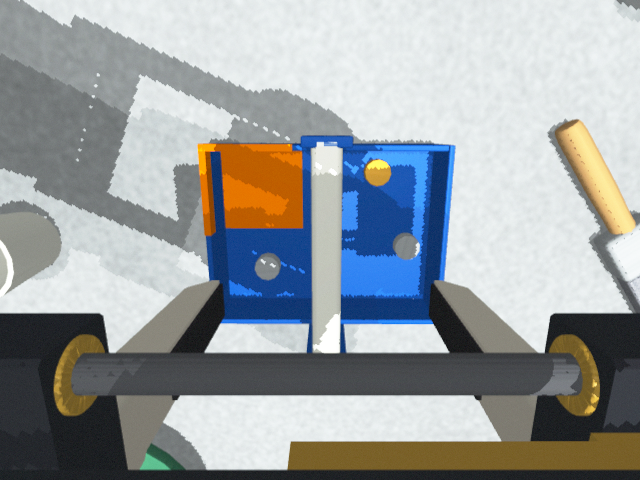

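The bar is vertical and centred between the fingers (column 326, fingers at 222 and 432). I'll descend and close in steps.

```bash
python3 -m inch '[{"slide":[0,0,30],"dr":[0,0,0],"gripper":93},{"slide":[0,0,25],"dr":[0,0,0],"gripper":93},{"slide":[0,0,13],"dr":[0,0,0],"gripper":93},{"slide":[0,0,0],"dr":[0,0,0],"gripper":50},{"slide":[0,0,0],"dr":[0,0,0],"gripper":35},{"slide":[0,0,0],"dr":[0,0,0],"gripper":24},{"slide":[0,0,0],"dr":[0,0,0],"gripper":22},{"slide":[0,0,0],"dr":[0,0,0],"gripper":20}]'
python3 -m inch '[{"slide":[0,0,0],"dr":[0,0,0],"gripper":20},{"slide":[0,0,0],"dr":[0,0,0],"gripper":20},{"slide":[0,0,0],"dr":[0,0,0],"gripper":18}]'
```

```text
t: 5.2
ee_pos: [564.2, 160.5, 80.8]
tcp_rot: [1.421, 2.802, 0.0]
wrist_force: [0.3, -0.0, -0.4]
gripper_width: 47.8
t: 5.58
ee_pos: [564.2, 160.4, 80.6]
tcp_rot: [-1.421, -2.802, 0.0]
wrist_force: [0.3, 0.1, -0.5]
gripper_width: 19.7
```

```bash
python3 -m inch '[{"slide":[0,0,0],"dr":[0,0,0],"gripper":17},{"slide":[0,0,0],"dr":[0,0,0],"gripper":14},{"slide":[0,0,0],"dr":[0,0,0],"gripper":8},{"slide":[0,0,0],"dr":[0,0,0],"gripper":0},{"slide":[0,0,0],"dr":[0,0,0],"gripper":0},{"slide":[0,0,0],"dr":[0,0,0],"gripper":0}]'
```

```text
t: 6.32
ee_pos: [564.1, 160.4, 80.6]
tcp_rot: [-1.421, -2.802, 0.0]
wrist_force: [-0.9, -1.4, -0.4]
gripper_width: 15.3
```

```bash
python3 -m inch '[{"slide":[0,0,-3],"dr":[0,0,0],"gripper":0},{"slide":[0,0,-8],"dr":[0,0,0],"gripper":0},{"slide":[0,0,-14],"dr":[0,0,0],"gripper":0},{"slide":[0,0,-18],"dr":[0,0,0],"gripper":0},{"slide":[0,0,-18],"dr":[0,0,0],"gripper":0},{"slide":[0,0,-14],"dr":[0,0,0],"gripper":0},{"slide":[0,0,-8],"dr":[0,0,0],"gripper":0},{"slide":[0,0,-3],"dr":[0,0,0],"gripper":0}]'
python3 -m inch '[{"slide":[0,0,-6],"dr":[0,0,0],"gripper":0},{"slide":[0,0,-16],"dr":[0,0,0],"gripper":0},{"slide":[0,0,-22],"dr":[0,0,0],"gripper":0},{"slide":[0,0,-22],"dr":[0,0,0],"gripper":0},{"slide":[0,0,-22],"dr":[0,0,0],"gripper":0},{"slide":[0,0,-22],"dr":[0,0,0],"gripper":0},{"slide":[0,0,-14],"dr":[0,0,0],"gripper":0},{"slide":[0,0,-5],"dr":[0,0,0],"gripper":0}]'
python3 - <<'E'
from cell import bot
from h import *
togo(bot,[563.5,160.5,80],np.radians(35.9))
p,d=bot.snapshot("scene"); cv2.imwrite("pics/s3.png",p)
E
```

```text
t: 7.32
ee_pos: [564.2, 160.5, 167.0]
tcp_rot: [1.421, 2.802, 0.0]
wrist_force: [-0.4, 0.2, -3.0]
gripper_width: 15.6
t: 8.32
ee_pos: [564.3, 160.5, 296.6]
tcp_rot: [1.421, 2.801, 0.001]
wrist_force: [0.2, 0.8, -2.7]
gripper_width: 16.0
t 8.325 pos [564.3 160.5 296.6] q [ 0.23 -0.09  1.52 -0.    1.71 -0.4 ] F [ 0.2  0.8 -2.7] w 16.0
axes
 [[-0.591  0.807  0.001]
 [ 0.807  0.591  0.   ]
 [-0.     0.001 -1.   ]]
slide [  0.6  -0.8 216.6] dr [0.001 0.    0.005]
```

View pics/s3.png

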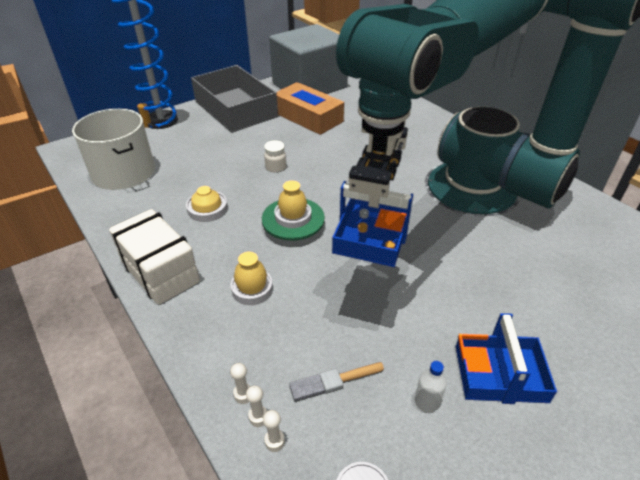

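The tote is lifted level and carries about 2.8 N. Tool x is tote +y and tool y is tote +x, so the tilt is about (-x,-y) of the tool. I'll tilt slowly.

```bash
python3 -m inch '[{"slide":[0,0,0],"dr":[-0.01,-0.01,0],"gripper":0},{"slide":[0,0,0],"dr":[-0.02,-0.02,0],"gripper":0},{"slide":[0,0,0],"dr":[-0.02,-0.02,0],"gripper":0},{"slide":[0,0,0],"dr":[-0.02,-0.02,0],"gripper":0},{"slide":[0,0,0],"dr":[-0.02,-0.02,0],"gripper":0},{"slide":[0,0,0],"dr":[-0.02,-0.02,0],"gripper":0},{"slide":[0,0,0],"dr":[-0.02,-0.02,0],"gripper":0},{"slide":[0,0,0],"dr":[-0.01,-0.01,0],"gripper":0}]'
python3 -m inch '[{"slide":[0,0,0],"dr":[0,0,0],"gripper":0},{"slide":[0,0,0],"dr":[0,0,0],"gripper":0},{"slide":[0,0,0],"dr":[0,0,0],"gripper":0},{"slide":[0,0,0],"dr":[0,0,0],"gripper":0}]'
python3 - <<'E'
from cell import bot
from h import *
togo(bot,[563.5,160.5,80],np.radians(35.9))
for n in("scene","wrist"):
    p,d=bot.snapshot(n); cv2.imwrite(f"pics/{n}4.png",p)
    if n=="scene": cv2.imwrite("pics/s4c.png",cv2.resize(p[150:310,290:450],None,fx=3.5,fy=3.5,interpolation=cv2.INTER_CUBIC))
E
```

```text
t: 9.38
ee_pos: [564.0, 160.5, 295.7]
tcp_rot: [1.335, 2.632, 0.092]
wrist_force: [1.1, -0.7, -2.4]
gripper_width: 16.1
t: 9.88
ee_pos: [564.2, 160.4, 295.6]
tcp_rot: [1.336, 2.633, 0.091]
wrist_force: [-0.7, -0.0, -3.0]
gripper_width: 15.7
t 9.875 pos [564.2 160.4 295.6] q [ 0.28 -0.2   1.64 -0.08  1.53 -0.36] F [-0.7 -0.  -3. ] w 15.7
axes
 [[-0.577  0.793  0.194]
 [ 0.805  0.593 -0.03 ]
 [-0.139  0.139 -0.981]]
slide [ 30.5 -30.5 211.2] dr [0.14  0.14  0.005]
```

View pics/s4c.png

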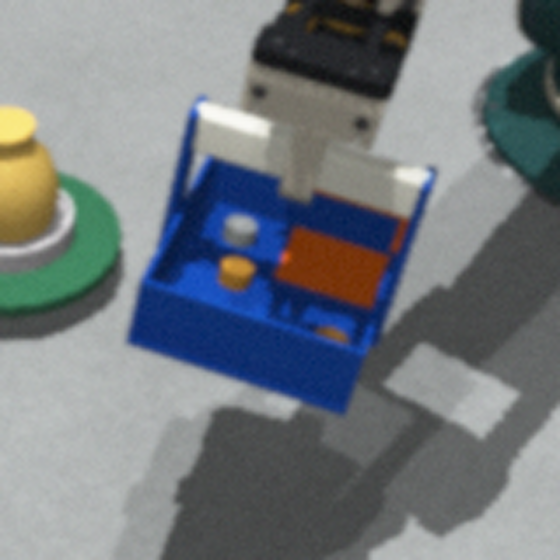

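View pics/wrist4.png

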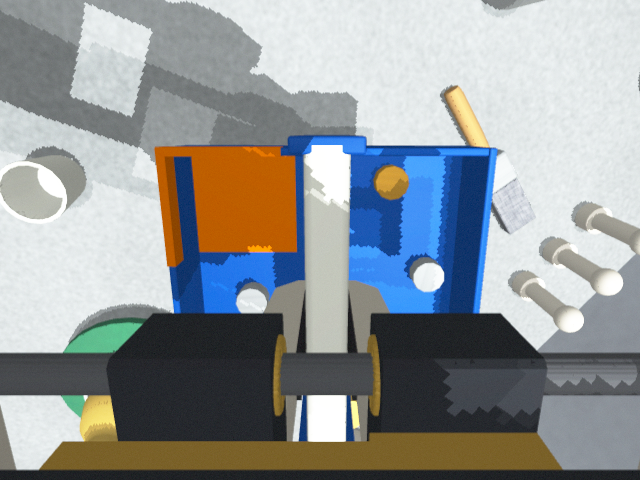

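The tool is tilted 11°. The wrist view shows the buttons not yet moved: steel at (252,297) and (428,275), brass at (390,182). I need to check whether the tote followed the tool or swung about the pads.

```bash
cat >> h.py <<'E'
def floor(bot,tag):
    c=bot.calibration("wrist"); p,d=bot.snapshot("wrist"); cv2.imwrite(f"pics/w{tag}.png",p)
    hsv=cv2.cvtColor(p,cv2.COLOR_BGR2HSV)
    s=bot.read_state(); M=R.from_rotvec(s['tcp_rot'])
    m=(hsv[...,1]>150)&(hsv[...,2]>40); m[310:]=0
    P,u,v=world(d,c,m); Q=M.inv().apply(P-s['ee_pos'])
    k=(abs(Q[:,0])<62)&(abs(Q[:,1])<82)&(Q[:,2]>45)&(Q[:,2]<115); P=P[k];
    rng=np.random.default_rng(0); best=None
    for i in range(400):
        a=P[rng.choice(len(P),3,replace=False)]; n=np.cross(a[1]-a[0],a[2]-a[0]); l=np.linalg.norm(n)
        if l<200: continue
        n/=l; n*=np.sign(n[2])
        if n[2]<.5: continue
        e=abs((P-a[0])@n)<2
        if best is None or e.sum()>best.sum(): best=e
    g=P[best]; n=np.linalg.svd(g-g.mean(0),full_matrices=False)[2][2]; n*=np.sign(n[2])
    t=M.inv().apply(n)
    print("floor",best.sum(),len(P),"n",n.round(3),"tilt",np.degrees(np.arccos(n[2])).round(1),"n in tool",t.round(3),"floor centre in tool",M.inv().apply(g-s['ee_pos']).mean(0).round(1))
    return p,d,c
E
python3 - <<'E'
from cell import bot
from h import *
floor(bot,"5")
E
```

```text
floor 27714 34168 n [-0.184  0.026  0.983] tilt 10.7 n in tool [-0.009  0.006 -1.   ] floor centre in tool [16.1 -2.4 76.5]
```

The tote follows the tool rigidly, with a floor tilt of 10.7°. I'll continue.

```bash
python3 -m inch '[{"slide":[0,0,0],"dr":[-0.01,-0.01,0],"gripper":0},{"slide":[0,0,0],"dr":[-0.01,-0.01,0],"gripper":0},{"slide":[0,0,0],"dr":[-0.01,-0.01,0],"gripper":0},{"slide":[0,0,0],"dr":[-0.01,-0.01,0],"gripper":0},{"slide":[0,0,0],"dr":[-0.01,-0.01,0],"gripper":0},{"slide":[0,0,0],"dr":[-0.01,-0.01,0],"gripper":0},{"slide":[0,0,0],"dr":[-0.01,-0.01,0],"gripper":0},{"slide":[0,0,0],"dr":[0,0,0],"gripper":0}]'
python3 -m inch '[{"slide":[0,0,0],"dr":[-0.01,-0.01,0],"gripper":0},{"slide":[0,0,0],"dr":[-0.02,-0.02,0],"gripper":0},{"slide":[0,0,0],"dr":[-0.02,-0.02,0],"gripper":0},{"slide":[0,0,0],"dr":[-0.02,-0.02,0],"gripper":0},{"slide":[0,0,0],"dr":[-0.02,-0.02,0],"gripper":0},{"slide":[0,0,0],"dr":[-0.01,-0.01,0],"gripper":0},{"slide":[0,0,0],"dr":[0,0,0],"gripper":0},{"slide":[0,0,0],"dr":[0,0,0],"gripper":0}]'
python3 - <<'E'
from cell import bot
from h import *
floor(bot,"6")
togo(bot,[563.5,160.5,80],np.radians(35.9))
E
```

```text
t: 11.02
ee_pos: [564.0, 160.5, 295.7]
tcp_rot: [1.292, 2.547, 0.133]
wrist_force: [0.9, 0.5, -3.0]
gripper_width: 15.7
t: 12.02
ee_pos: [564.2, 160.5, 295.7]
tcp_rot: [1.23, 2.425, 0.188]
wrist_force: [-0.2, -0.7, -1.9]
gripper_width: 15.7
floor 27731 34063 n [-0.411  0.061  0.909] tilt 24.6 n in tool [-0.008  0.005 -1.   ] floor centre in tool [12.2  6.5 76.6]
t 12.075 pos [564.3 160.4 295.7] q [ 0.34 -0.34  1.78 -0.21  1.31 -0.28] F [-0.1 -0.2 -3.3] w 15.8
axes
 [[-0.525  0.741  0.419]
 [ 0.797  0.601 -0.065]
 [-0.3    0.3   -0.906]]
slide [ 65.2 -65.2 195. ] dr [0.311 0.309 0.005]
```

View pics/w6.png

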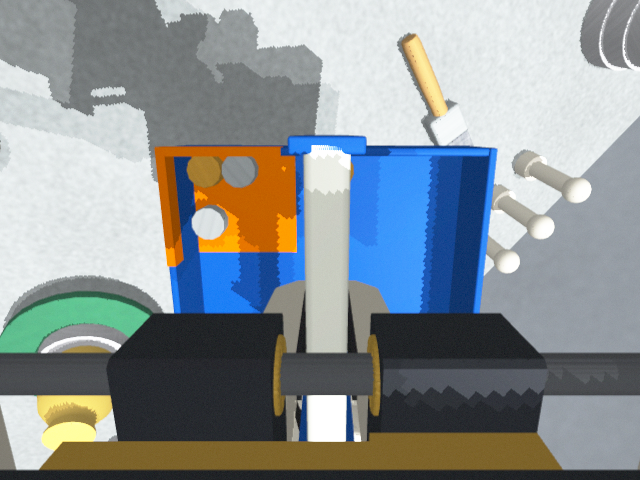

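Three buttons are already in the corner, at (204,170), (239,170) and (209,222). The fourth (brass) shows behind the bar at (350,170). I'll tilt on to about 36°.

```bash
python3 -m inch '[{"slide":[0,0,0],"dr":[-0.01,-0.01,0],"gripper":0},{"slide":[0,0,0],"dr":[-0.02,-0.02,0],"gripper":0},{"slide":[0,0,0],"dr":[-0.03,-0.03,0],"gripper":0},{"slide":[0,0,0],"dr":[-0.03,-0.03,0],"gripper":0},{"slide":[0,0,0],"dr":[-0.02,-0.02,0],"gripper":0},{"slide":[0,0,0],"dr":[-0.02,-0.02,0],"gripper":0},{"slide":[0,0,0],"dr":[-0.01,-0.01,0],"gripper":0},{"slide":[0,0,0],"dr":[0,0,0],"gripper":0}]'
python3 -m inch '[{"slide":[0,0,0],"dr":[0,0,0],"gripper":0},{"slide":[0,0,0],"dr":[0,0,0],"gripper":0},{"slide":[0,0,0],"dr":[0,0,0],"gripper":0},{"slide":[0,0,0],"dr":[0,0,0],"gripper":0},{"slide":[0,0,0],"dr":[0,0,0],"gripper":0},{"slide":[0,0,0],"dr":[0,0,0],"gripper":0}]'
python3 - <<'E'
from cell import bot
from h import *
floor(bot,"7")
togo(bot,[563.5,160.5,80],np.radians(35.9))
E
```

```text
t: 13.08
ee_pos: [564.0, 160.5, 295.6]
tcp_rot: [1.142, 2.251, 0.259]
wrist_force: [0.1, 0.4, -3.1]
gripper_width: 15.8
t: 13.82
ee_pos: [564.2, 160.4, 295.7]
tcp_rot: [1.142, 2.251, 0.258]
wrist_force: [-0.3, -0.9, -2.9]
gripper_width: 16.0
floor 26884 34034 n [-0.58   0.088  0.81 ] tilt 36.0 n in tool [-0.008  0.005 -1.   ] floor centre in tool [10.6  7.6 76.6]
t 13.875 pos [564.2 160.5 295.7] q [ 0.39 -0.44  1.9  -0.35  1.14 -0.18] F [-0.2  0.2 -2.8] w 16.3
axes
 [[-0.454  0.67   0.587]
 [ 0.786  0.612 -0.091]
 [-0.42   0.42  -0.804]]
slide [ 91.  -91.1 173.1] dr [0.451 0.449 0.005]
```

View pics/w7.png

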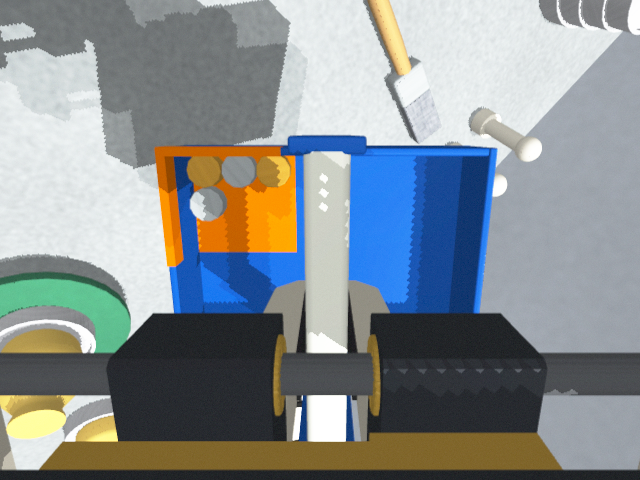

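All four buttons are on the orange square: three along the +y wall, with centres at (204,170), (239,170) and (273,170), and one at (207,204). I'll check their coordinates in the tote frame and that nothing moves, then hand in.

```bash
python3 - <<'E'
from cell import bot
from h import *
c=bot.calibration("wrist"); p,d=bot.snapshot("wrist"); s=bot.read_state(); M=R.from_rotvec(s['tcp_rot'])
for u,v in[(204,170),(239,170),(273,170),(207,204)]:
    m=np.zeros(d.shape,bool); m[v-4:v+5,u-4:u+5]=1
    P,_,_=world(d,c,m); q=M.inv().apply(P-s['ee_pos']).mean(0)
    print("tote xyz of top",[q[1].round(1),q[0].round(1),(81-q[2]).round(1)])
print("tote origin",s['ee_pos']+M.apply([0,0,81]),"corner",s['ee_pos']+M.apply([61,-81,77]))
p0=cv2.imread("pics/w7.png"); print("changed px",(cv2.absdiff(p,p0)[140:310,150:500].max(2)>60).sum())
p,_=bot.snapshot("scene"); cv2.imwrite("pics/s8.png",p); print(bot.read_state()['wrist_force'],bot.read_state()['gripper_width'])
E
```

```text
tote xyz of top [np.float64(-70.9), np.float64(52.1), np.float64(16.3)]
tote xyz of top [np.float64(-50.8), np.float64(52.1), np.float64(16.3)]
tote xyz of top [np.float64(-31.2), np.float64(52.1), np.float64(16.2)]
tote xyz of top [np.float64(-70.8), np.float64(32.4), np.float64(16.1)]
tote origin [611.72312478 153.12535078 230.50373136] corner [527.4082817  151.84988692 174.04684137]
changed px 222
[ 1.10307293  0.04743645 -3.08434254] 15.928507779552508
```

View pics/s8.png

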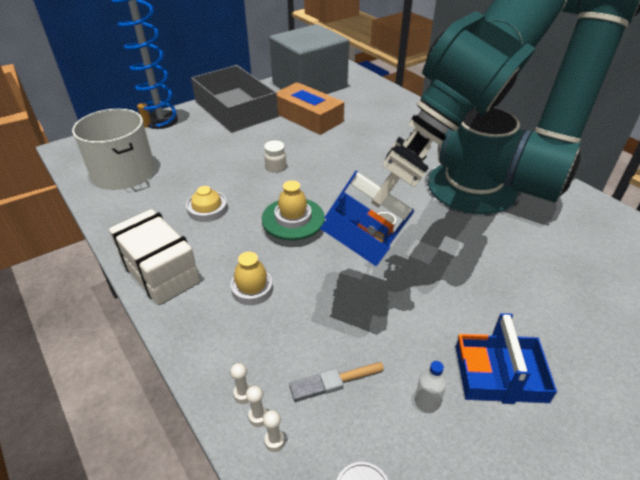

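The tote hangs clear at about pixel (370,220), tilted, and everything else is where it was.

```bash
python3 -c "from cell import bot; print(bot.close_job())"
```

```text
the job is handed in; nothing more can be done
None
```

I pinched the tote by its bar at the fixed half grip of about 30 N and lifted it level to roughly 215 mm. Then I tilted it slowly towards the orange corner and handed the job in at about 14 s. The hand-in gives no verdict, so the result below rests on my last checks.

- **Tilt and height:** the floor tilt measured 36.0°. The tote's origin was at z 230 mm and the marked corner at z 174 mm.
- **Buttons:** all four are flat on the orange square. Their tote-frame x, y centres in mm are (-71, 52), (-51, 52), (-31, 52) and (-71, 32).
- **Grip:** the tote turned rigidly with the gripper, with no sign of slipping. The opening stayed at about 16 mm and the load at about 3 N.
- **Surroundings:** nothing else on the bench had visibly moved in the last scene picture.
- **Stillness:** comparing two pictures just before hand-in left 222 changed pixels over a 350 x 170 region. I took these as image noise and did not look into them further. The measured buttons and tote pose agreed between the two pictures.

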